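# Lay out injector parts on the assembly mat

### The job

Lay out the injector parts on the blue-green mat, ready for assembly: stand the steel bush in the middle ring, the black nozzle nut in the ring between the bush and the orange stripe, put the silver disc in the ring on the bush's other side, and lay the brass disc flat and centred on top of the bush. Keep every part the right way up as found and centre it in its ring; leave the steel dish and the red screwdriver where they are.

Things in the scene. Friction and masses are not known exactly. Their poses are not given: they have to be found in the camera images.
- mat: Blue-green rubber mat fixed to the bench, 210 x 80 x 4 mm, at any yaw. Origin: centre of its underside, so its top is 4 mm higher. Its x axis runs along its length toward the end with the orange stripe, y across it. Three thin white rings (48 mm across, flat marks) lie in a row along its x axis, centred at x = +62 mm (next to the orange stripe), 0 and -62 mm, y = 0.
- black_nut_center (a point): Centre of the black nozzle nut: a black stepped round sleeve standing upright on the bench, 24 mm across, 30 mm tall (point is 15 mm above its foot); z is up. 45 g.
- bush_center (a point): Centre of the bush: a plain grey steel tube standing upright on the bench, 22 mm across, 34 mm tall (point is 17 mm above its foot), with a bore in its flat top; z is up. About 60 g.
- brass_disc_center (a point): Centre of the brass disc: a brass-coloured flat round disc lying on the bench, 27 mm across, 10 mm thick (point is 5 mm above its underside); z is up. Pinch it across its rim. About 28 g.
- silver_disc_center (a point): Centre of the silver disc: a silver-grey flat round disc lying on the bench, 27 mm across, 10 mm thick (point is 5 mm above its underside); z is up. Pinch it across its rim. About 28 g.
- dish_center (a point): Centre of the small steel dish, not to be moved: round, open, dark inside, 67 mm across, 30 mm tall, standing loose on the bench behind the work on the right (point is 15 mm above its foot).
- screwdriver_center (a point): Middle of the screwdriver with the red handle, not to be moved: 182 mm long, up to 27 mm thick, lying loose on the bench to the left of the work.

How it is judged:
By the outcome, as a careful person would: the job done as asked, in the order asked, and still so for the second after the job is handed in, with the robot touching nothing.
It also fails if it takes over 109 s, if anything falls off the work surface, if the arm or the gripper's body presses on something with over 40 N, if the wrist force passes 120 N, or if a joint passes its speed limit or range.

### The arm

A 6-joint arm with a two-finger parallel gripper is mounted at the origin on a cart in front of the work surface, level with it; the furniture and walls round the work are solid. World frame = base frame: x ahead of the robot, y to its left, z up, the work surface at z = 0. Lengths are in m, angles in rad, forces in N, time in s.
With the tool pointing down it reaches from about 0.3 to 1 m from the base axis. Payload 5.1 kg.
Tool frame: the origin (TCP) lies between the finger pads; the fingertips stand 8 mm ahead of it and the grasp point (between the pads) lies 11 mm behind it; z points along the fingers, y is the line along which they close (so a half turn about z gives the same grasp; the last joint's range is limited). The gripper opens to 95 mm and grips with 3 to 60 N. Pads are 20 mm wide; open, the fingers measure 119 mm over their backs; the gripper's body (75 mm by 180 mm) begins 59 mm behind the grasp point.
Start: joints at [1.202, 0.124, 1.65, -0, 1.367, -0.083], TCP at [0.183, 0.624, 0.223] pointing down, gripper open.
Joint ranges: [-2.61, 2.61], [-1.02, 2.33], [0.03, 2.71], [-1.35, 4.49], [0.32, 2.68], [-2.91, 2.91]. Speed limits (rad/s): [2.57, 2.57, 3.14, 3.14, 3.14, 3.14].

### API

Orientations are given as a unit quaternion [w, x, y, z].
In Python, from station import sense, camera, calibration, sign_off gives the robot as it stands. The module is installed in compiled form; this text tells all that it offers.
- The arm moves only by the tool jog_arm, never from a script. Its argument "plan" is one flat list of numbers, 7 for each row, row after row: the turn, a rotation vector about the tool's x, y, z in rad, then the shift along the tool's x, y, z in mm, then the finger opening in mm, from 0 to 95.1. A call has 1 to 12 rows; each row is the pose to reach, as a shift and turn from the pose commanded when the call began, along the tool's axes at that moment; what a row does not reach only later rows make up. A row lasts 1/12 s, in which the tool goes at most 41.7 mm and 7.16 degrees, less where a joint would pass 70% of its speed; a pose out of reach is approached as far as the arm can. A call with a gripper value outside its range is refused whole. The fingers move at their own pace and stop on an object; "squeeze" is the grip in N (left out, the last holds). Time passes only in rows, so rows that repeat a pose let the fingers close. It gives the time, the measured TCP pose, the force, the opening and the grip force at its end, in the units of the state.
- sense(): the state, without advancing time (a new reading comes with each control period).
- camera(name): name is "side" or "top" or "wrist"; returns the picture (480x640x3 uint8, red, green, blue); there is no depth.
- calibration(name): a dict with "fovy" (degrees; the focal length in pixels is half the picture's height over the tangent of half this angle, whatever the lens; pixels are square), "cx", "cy" (the principal point, pixels), "D" ([k1, k2, p1, p2, k3] as OpenCV has them; the pictures are not rectified), "origin" and "attitude" of the camera in the world. Camera axes: x right, y down, z forward; pixel columns grow to the right and rows downward; lengths in m; the calibration is good to about 2 mm. A picture is of the moment at which its call begins: read the wrist's pose just before it. calibration takes no time and is no camera call; for the wrist camera it gives the pose at the moment of the call.
- sign_off(): hands the job in; it is judged then, once.
The state is a dict: "time": time; "joints": joint angles; "joint_velocities": joint speeds; "joint_efforts": joint torques, N m; "eef_pos": TCP position; "eef_rot": TCP orientation; "ft_force": force on the tool from outside, world axes, zero at the start; "moment": the same for the moment, N m; "grip_width": opening from 0.0 (shut) to 1.0 (fully open); "grasp_force": force on a finger pad.
Only numpy, scipy, OpenCV 4.12 (cv2) and the standard library are available. Lean on these libraries where they do the work, as an engineer would, in place of code of your own. Each camera call takes 0.05 s, during which the arm holds its last target. There are 200 camera calls.

## Working session

There is one attempt and no reset: what is moved stays moved. The work goes in short steps, Python scripts to look and compute and a tool call to move; the robot and the scene stay as the last step left them, time stands still between calls to the robot, and variables do not carry over. Pictures are saved under pics/ and viewed, at most 14 in all, crops included, and the job is handed in when it is done.

Besides the shell and the picture viewer there is one more tool, called after "Call:" as name(argument=value, ...) on one line, values as JSON. jog_arm: Moves the arm, as the interface text tells. Its arguments: {"type":"object","properties":{"plan":{"type":"array","items":{"type":"number"}},"squeeze":{"type":"number"}},"required":["plan"]}

```bash
mkdir -p pics; cat > h.py <<'E'
import numpy as np, cv2
from station import sense,camera,calibration,sign_off
from scipy.spatial.transform import Rotation as R
def rot(q):
    q=np.array(q,float)
    return q if q.shape==(3,3) else R.from_quat([q[1],q[2],q[3],q[0]]).as_matrix()
def K(c): 
    f=240/np.tan(np.radians(c['fovy'])/2); return np.array([[f,0,c['cx']],[0,f,c['cy']],[0,0,1]])
def px2w(c,uv,z):
    p=cv2.undistortPoints(np.array([[uv]],float),K(c),np.array(c['D'],float))[0,0]
    d=rot(c['attitude'])@np.array([p[0],p[1],1]); o=np.array(c['origin'])
    return o+d*(z-o[2])/d[2]
def w2px(c,P):
    A=rot(c['attitude']); q=(np.atleast_2d(P)-np.array(c['origin']))@A
    return cv2.projectPoints(q,np.zeros(3),np.zeros(3),K(c),np.array(c['D'],float))[0][:,0]
def save(n,im): cv2.imwrite('pics/'+n+'.png',im[:,:,::-1])
E
python3 - <<'E'
from h import *
for n in ['top','side','wrist']:
    c=calibration(n);print(n,c); save(n+'0',camera(n))
print(sense())
E
```

```text
top {'fovy': 48.5494663234888, 'cx': 324.9375943070735, 'cy': 238.43194558400788, 'D': array([-0.11910214,  0.        ,  0.        ,  0.        ,  0.        ]), 'origin': array([ 0.48032364, -0.00921452,  1.47083837]), 'attitude': array([-0.02783031,  0.71635957, -0.69681533,  0.02242383])}
side {'fovy': 42.303640972593165, 'cx': 319.9041222169561, 'cy': 231.86756060780252, 'D': array([0.0513984, 0.       , 0.       , 0.       , 0.       ]), 'origin': array([ 0.18835405, -1.08849593,  0.64126313]), 'attitude': array([-0.51195074,  0.84334661, -0.14083069,  0.08270222])}
wrist {'fovy': 60.31759301433495, 'cx': 321.47577558241943, 'cy': 242.56422451095543, 'D': array([-0.03783405,  0.        ,  0.        ,  0.        ,  0.        ]), 'origin': array([0.11668072, 0.64380417, 0.38346503]), 'attitude': array([0.10128665, 0.79426747, 0.59438645, 0.07473256])}
{'time': 0.15, 'joints': array([ 1.20235841e+00,  1.24335929e-01,  1.65131389e+00,  7.60586236e-08,
        1.36748258e+00, -8.26150317e-02]), 'joint_velocities': array([ 0.0001105 , -0.00074943, -0.00485021,  0.00033599, -0.00374407,
        0.00028578]), 'joint_efforts': array([ 1.47409093e-03, -4.18195581e+01, -3.60470474e+01,  7.76244840e-02,
        4.68857121e-02, -8.57568421e-05]), 'eef_pos': array([0.18313584, 0.62318601, 0.22170939]), 'eef_rot': array([-1.72194144e-04,  1.42425441e-01,  9.89805234e-01, -7.50365339e-04]), 'ft_force': array([ 0.09102836, -0.24136553, -0.41696782]), 'moment': array([0.05647413, 0.01179087, 0.02828247]), 'grasp_force': 0.0, 'grip_width': 1.0003364694531285}
```

View pics/top0.png

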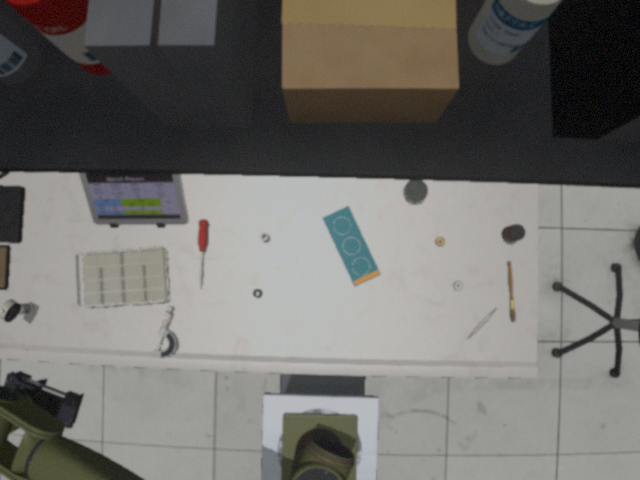

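View pics/side0.png

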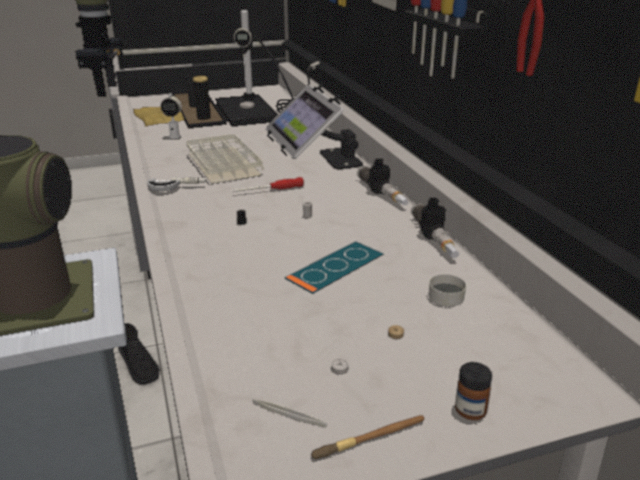

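The overhead view shows the mat at about (352,246) with its orange end lower right, the bush at (266,238), the nut at (257,293), brass at (440,241) and silver at (458,286). The side view agrees. I'll enlarge the work area next.

```bash
python3 - <<'E'
from h import *
im=cv2.imread('pics/top0.png')
a=cv2.resize(im[222:312,240:300],None,fx=6,fy=6,interpolation=cv2.INTER_CUBIC)
b=cv2.resize(im[222:312,428:473],None,fx=6,fy=6,interpolation=cv2.INTER_CUBIC)
cv2.imwrite('pics/c1.png',np.hstack([a,b]))
cv2.imwrite('pics/c2.png',cv2.resize(im[200:295,310:395],None,fx=6,fy=6,interpolation=cv2.INTER_CUBIC))
E
```

```text
(no output)
```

View pics/c1.png

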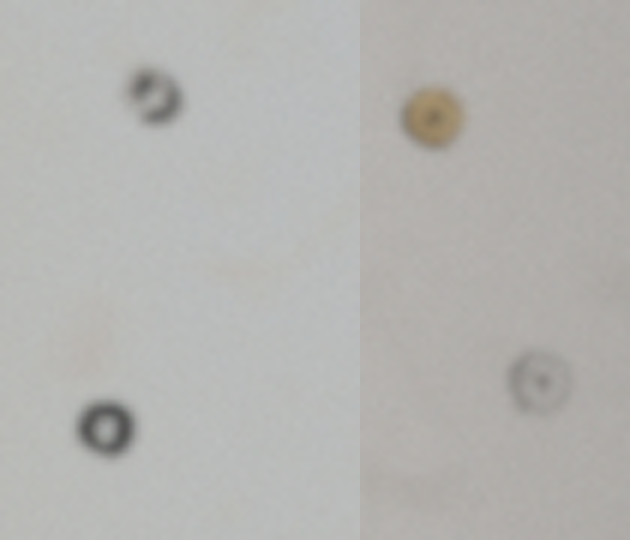

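View pics/c2.png

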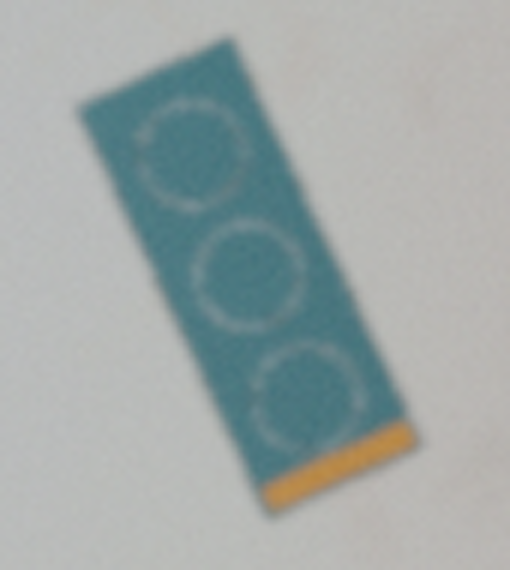

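Crop centres: bush (265.4,237.6), nut (257.3,292.9), brass (439.8,241.1) and silver (457.6,285.1). The rings are at (341.6,225.4), (351.1,245.4) and (360.8,265.8), with the stripe next to the last one.

```bash
cat >> h.py <<'E'
def totool(P):  # mm in tool axes from TCP to P
    s=sense(); return rot(s['eef_rot']).T@(np.array(P)-s['eef_pos'])*1e3
E
python3 - <<'E'
from h import *
c=calibration('top')
for n,u,v,z in [('bush',265.4,237.6,.03),('nut',257.3,292.9,.026),('brass',439.8,241.1,.01),('silver',457.6,285.1,.01),('far',341.6,225.4,.004),('mid',351.1,245.4,.004),('stripe',360.8,265.8,.004),('dish',415.5,191,.02),('sd1',203,222,.01),('sd2',201,288,.003)]:
    p=px2w(c,(u,v),z); print(n,p.round(4), totool([p[0],p[1],.15]).round(0))
s=sense();print(rot(s['eef_rot']).round(3))
cw=calibration('wrist');T=rot(s['eef_rot']).T
print('cam in tool',T@(np.array(cw['origin'])-s['eef_pos'])*1e3, 'axis',T@rot(cw['attitude'])[:,2], T@rot(cw['attitude'])[:,0])
E
```

```text
bush [0.5806 0.1652 0.03  ] [-510. -327.   72.]
nut [0.4299 0.1826 0.026 ] [-361. -353.   72.]
brass [ 0.5855 -0.314   0.01  ] [-650. -786.   73.]
silver [ 0.4654 -0.3653  0.01  ] [-550. -869.   73.]
far [ 0.622  -0.0416  0.004 ] [-609. -514.   72.]
mid [ 0.5673 -0.0693  0.004 ] [-564. -556.   72.]
stripe [ 0.5118 -0.0974  0.004 ] [-518. -599.   73.]
dish [ 0.7215 -0.2429  0.02  ] [-761. -679.   73.]
sd1 [0.6207 0.3436 0.01  ] [-499. -145.   72.]
sd2 [0.4375 0.3431 0.003 ] [-323. -197.   72.]
[[-0.959  0.282 -0.001]
 [ 0.282  0.959 -0.001]
 [ 0.    -0.002 -1.   ]]
cam in tool [  69.58986604    0.83412199 -161.90362979] axis [-2.49878960e-01  1.98944444e-05  9.68277081e-01] [-3.06414618e-04  9.99999948e-01 -9.96212874e-05]
```

Call:
jog_arm(plan=[0,0,-0.756,-510,-327,60,70,0,0,-0.756,-510,-327,60,70,0,0,-0.756,-510,-327,60,70,0,0,-0.756,-510,-327,60,70,0,0,-0.756,-510,-327,60,70,0,0,-0.756,-510,-327,60,70,0,0,-0.756,-510,-327,60,70,0,0,-0.756,-510,-327,60,70,0,0,-0.756,-510,-327,60,70,0,0,-0.756,-510,-327,60,70,0,0,-0.756,-510,-327,60,70,0,0,-0.756,-510,-327,60,70], squeeze=20)

```text
time: 1.15
eef_pos: [0.5035, 0.2539, 0.1741]
eef_rot: [-0.0, -0.233, 0.973, 0.0]
ft_force: [-0.2, 0.9, 0.3]
grip_width: 0.733
grasp_force: 0.0
```

Call:
jog_arm(plan=[0,0,0,-29,-114,34,70,0,0,0,-29,-114,34,70,0,0,0,-29,-114,34,70,0,0,0,-29,-114,34,70,0,0,0,-29,-114,34,70,0,0,0,-29,-114,34,70])

```text
time: 1.65
eef_pos: [0.5799, 0.1673, 0.1401]
eef_rot: [-0.0, -0.233, 0.973, 0.0]
ft_force: [0.1, 0.6, -0.2]
grip_width: 0.736
grasp_force: 0.0
```

```bash
python3 - <<'E'
from h import *
s=sense();c=calibration('wrist');im=camera('wrist');save('w1',im)
print(s['eef_pos'],rot(s['eef_rot']).round(3),w2px(c,[[.5806,.1652,.034],[.5806,.1652,0],[*s['eef_pos'][:2],.034]]))
E
```

```text
[0.5798686  0.16734502 0.1400891 ] [[-0.892 -0.453 -0.001]
 [-0.453  0.892  0.   ]
 [ 0.001  0.001 -1.   ]] [[317.57736414 242.08828677]
 [317.89745792 230.81481282]
 [320.92626638 242.54592947]]
```

View pics/w1.png

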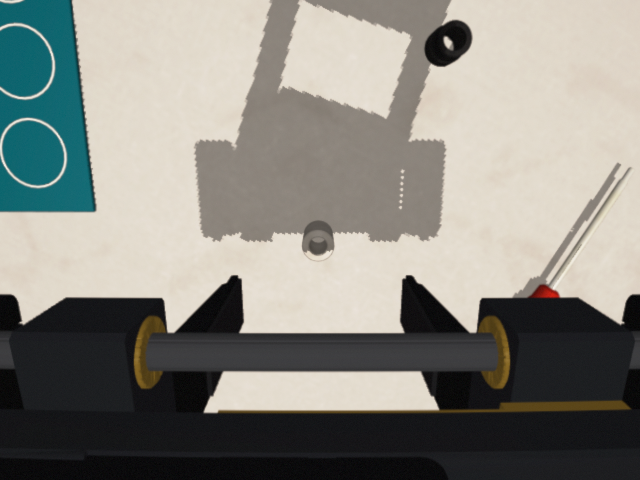

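The wrist view shows the bush top at (318,245), nearly centred between the fingers. The nut's top is at about (457,37), and two rings show at (34,153) and (23,61).

```bash
python3 - <<'E'
from h import *
c=calibration('wrist')
for n,u,v,z in [('bush',318,245.5,.034),('nut',457,37,.03),('nutfoot',440,50,.0),('far',33.5,153,.004),('mid',23,61,.004)]:
    p=px2w(c,(u,v),z); print(n,p.round(4),totool([*p[:2],.017+.0]).round(1))
E
```

```text
bush [0.5827 0.1672 0.034 ] [ -2.3  -2.1 123.6]
nut [0.4275 0.1839 0.03  ] [128.5  83.2 123.6]
nutfoot [0.43  0.183 0.   ] [126.7  81.3 123.6]
far [ 0.6213 -0.0432  0.004 ] [  58.8 -207.1  123.5]
mid [ 0.5647 -0.0693  0.004 ] [ 121.1 -204.7  123.5]
```

Call:
jog_arm(plan=[0,0,0,-2,-2,40,70,0,0,0,-2,-2,80,60,0,0,0,-2,-2,105,50,0,0,0,-2,-2,120,45,0,0,0,-2,-2,127,40,0,0,0,-2,-2,127,40,0,0,0,-2,-2,127,30,0,0,0,-2,-2,127,20,0,0,0,-2,-2,127,15,0,0,0,-2,-2,127,15,0,0,0,-2,-2,127,15,0,0,0,-2,-2,127,15], squeeze=20)

```text
time: 2.7
eef_pos: [0.5842, 0.1669, 0.0153]
eef_rot: [0.002, -0.233, 0.973, 0.0]
ft_force: [-0.5, 1.0, 6.2]
grip_width: 0.222
grasp_force: 20.0
```

Call:
jog_arm(plan=[0,0,0,0,0,-15,15,0,0,0,0,0,-45,15,0,0,0,0,0,-75,15,0,0,0,15,-25,-90,15,0,0,0,33,-55,-90,15,0,0,0,51,-85,-90,15,0,0,0,69,-115,-90,15,0,0,0,87,-145,-90,15,0,0,0,105,-173,-90,15,0,0,0,117,-192,-90,15,0,0,0,123,-202,-90,15,0,0,0,123,-202,-90,15])

```text
time: 3.7
eef_pos: [0.5644, -0.0714, 0.1032]
eef_rot: [-0.0, -0.231, 0.973, -0.0]
ft_force: [0.5, 0.2, -1.1]
grip_width: 0.221
grasp_force: 20.0
```

```bash
python3 - <<'E'
from h import *
s=sense();c=calibration('wrist');im=camera('wrist');save('w2',im)
print(s['eef_pos'],rot(s['eef_rot']).round(3),w2px(c,[[*s['eef_pos'][:2],.004]]))
E
```

```text
[ 0.56440281 -0.071384    0.10320257] [[-0.893 -0.45  -0.   ]
 [-0.45   0.893 -0.   ]
 [ 0.    -0.    -1.   ]] [[321.0511036  245.10174539]]
```

View pics/w2.png

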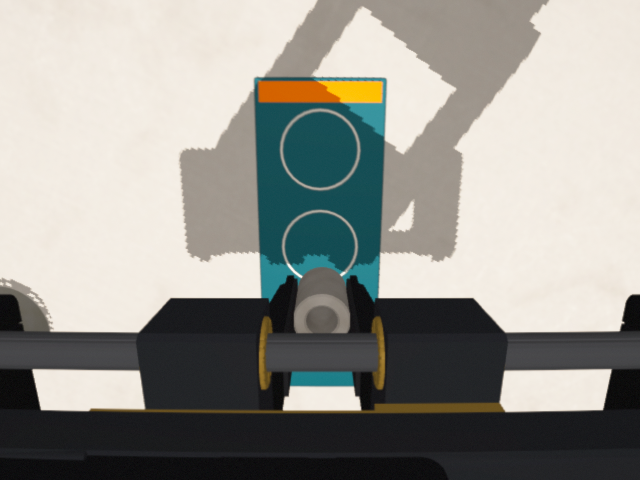

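The bush is held upright, with its top at (322,316). The middle ring is centred at (320,247) and the stripe ring at (320,149).

```bash
python3 - <<'E'
from h import *
c=calibration('wrist')
for n,u,v,z in [('bushtop',322,316.5,.122),('mid',320,246.7,.004),('stripe',320,149,.004)]:
    p=px2w(c,(u,v),z); print(n,p.round(4),totool([*p[:2],.0193]).round(1))
E
```

```text
bushtop [ 0.5613 -0.0712  0.122 ] [ 3.5  0.2 83.9]
mid [ 0.5658 -0.07    0.004 ] [-1.1 -0.7 83.9]
stripe [ 0.51   -0.0981  0.004 ] [61.4 -0.6 83.9]
```

Call:
jog_arm(plan=[0,0,0,-4,-1,20,15,0,0,0,-4,-1,45,15,0,0,0,-4,-1,65,15,0,0,0,-4,-1,75,15,0,0,0,-4,-1,80,15,0,0,0,-4,-1,82,15,0,0,0,-4,-1,83,15,0,0,0,-4,-1,83,15,0,0,0,-4,-1,83,15])

```text
time: 4.5
eef_pos: [0.5698, -0.0686, 0.0218]
eef_rot: [0.001, -0.233, 0.972, -0.0]
ft_force: [0.0, -0.9, -0.3]
grip_width: 0.221
grasp_force: 20.0
```

Call:
jog_arm(plan=[0,0,0,0,0,1,15,0,0,0,0,0,2,15,0,0,0,0,0,2,15,0,0,0,0,0,2,15])

```text
time: 4.83
eef_pos: [0.5695, -0.0687, 0.0193]
eef_rot: [0.001, -0.233, 0.973, -0.0]
ft_force: [1.1, 0.7, 3.7]
grip_width: 0.223
grasp_force: 20.0
```

Call:
jog_arm(plan=[0,0,0,0,0,0,24,0,0,0,0,0,0,30,0,0,0,0,0,0,40,0,0,0,0,0,0,45,0,0,0,0,0,-10,50,0,0,0,0,0,-35,50,0,0,0,0,0,-70,60,0,0,0,0,0,-105,70,0,0,0,0,0,-120,70,0,0,0,0,0,-120,70,0,0,0,0,0,-120,70])

```text
time: 5.75
eef_pos: [0.5695, -0.0686, 0.1401]
eef_rot: [0.001, -0.233, 0.972, -0.001]
ft_force: [-0.8, 0.3, -1.3]
grip_width: 0.731
grasp_force: 0.0
```

```bash
python3 - <<'E'
from h import *
s=sense();c=calibration('wrist');im=camera('wrist');save('w3',im[0:360,160:480].repeat(1,0))
cv2.imwrite('pics/w3.png',cv2.resize(im[60:330,180:460,::-1],None,fx=2,fy=2,interpolation=cv2.INTER_CUBIC))
print(s['eef_pos'],w2px(c,[[*s['eef_pos'][:2],.004]]))
E
```

```text
[ 0.56953498 -0.06861673  0.1400903 ] [[321.39700439 231.88439458]]
```

View pics/w3.png

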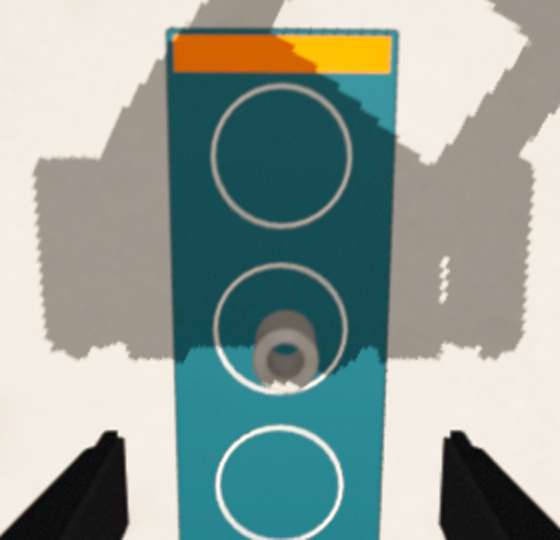

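The bush stands upright in the middle ring. Its top is at (286,355) in the crop and the ring centre at (281,328); next I compare the two at their own heights.

```bash
python3 - <<'E'
from h import *
c=calibration('wrist');f=lambda u,v:(180+u/2-.25,60+v/2-.25)
for n,u,v,z in [('bushtop',286,355,.038),('mid',281,328.5,.004),('stripe',281.5,156,.004),('far',279.5,485,.004),('bushfootbottomleft',255,330,.004)]:
    p=px2w(c,f(u,v),z); print(n,p.round(4),totool([*p[:2],.15]).round(1))
P=px2w(c,f(281,328.5),.004); print((w2px(c,[[P[0],P[1],.038]])-[180,60])*2)
E
```

```text
bushtop [ 0.5633 -0.0697  0.038 ] [  5.1   1.1 -11.9]
mid [ 0.5626 -0.0719  0.004 ] [  6.7  -0.5 -11.9]
stripe [ 0.5078 -0.0995  0.004 ] [ 68.1  -0.3 -11.9]
far [ 0.6177 -0.0446  0.004 ] [-54.8  -1.2 -11.9]
bushfootbottomleft [ 0.5674 -0.0801  0.004 ] [  6.2 -10.  -11.9]
[[280.37714114 349.53867636]]
```

The bush sits about 3 mm low and 1.6 mm right of its ring centre. I'll regrip it and move it +3 in tool x and -1.6 in tool y.

Call:
jog_arm(plan=[0,0,0,0,0,40,60,0,0,0,0,0,80,50,0,0,0,0,0,105,45,0,0,0,0,0,117,40,0,0,0,0,0,120,30,0,0,0,0,0,120,15,0,0,0,0,0,120,15,0,0,0,0,0,120,15,0,0,0,0,0,120,15,0,0,0,0,0,117,15,0,0,0,1.5,-0.8,116,15,0,0,0,3,-1.6,116,15])

```text
time: 6.8
eef_pos: [0.5674, -0.0715, 0.0235]
eef_rot: [0.001, -0.233, 0.972, -0.0]
ft_force: [0.6, 0.2, -0.9]
grip_width: 0.225
grasp_force: 20.0
```

Call:
jog_arm(plan=[0,0,0,0,0,0,15,0,0,0,0,0,2,15,0,0,0,0,0,4,15,0,0,0,0,0,4,15,0,0,0,0,0,4,24,0,0,0,0,0,4,30,0,0,0,0,0,4,40,0,0,0,0,0,-6,50,0,0,0,0,0,-40,60,0,0,0,0,0,-80,70,0,0,0,0,0,-116,70,0,0,0,0,0,-116,70])

```text
time: 7.8
eef_pos: [0.572, -0.0724, 0.1483]
eef_rot: [0.007, -0.233, 0.972, -0.003]
ft_force: [1.5, -0.4, 2.2]
grip_width: 0.677
grasp_force: 0.0
```

Call:
jog_arm(plan=[0,0,0,0,0,0,70,0,0,0,0,0,0,70])

```text
time: 7.97
eef_pos: [0.5666, -0.0712, 0.1384]
eef_rot: [-0.0, -0.233, 0.972, 0.0]
ft_force: [0.0, -0.0, -0.4]
grip_width: 0.734
grasp_force: 0.0
```

```bash
python3 - <<'E'
from h import *
s=sense();c=calibration('wrist');im=camera('wrist')
x=cv2.resize(im[120:300,260:380,::-1],None,fx=3,fy=3,interpolation=cv2.INTER_CUBIC)
cv2.imwrite('pics/w4.png',x)
print(s['eef_pos'],s['time'])
E
```

```text
[ 0.56656653 -0.07121679  0.13837377] 7.9667
```

View pics/w4.png

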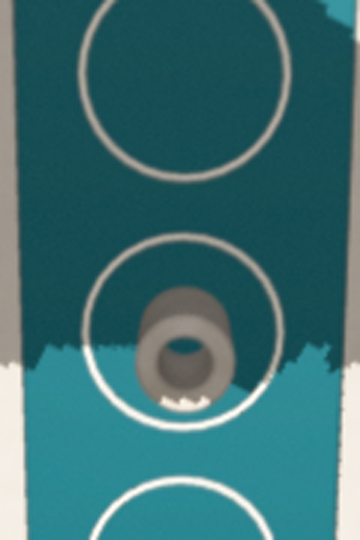

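The bush is now centred: its foot is at about (185,332) in the crop and the ring at (183.5,332). The nut is next.

```bash
python3 - <<'E'
from h import *
c=calibration('wrist');f=lambda u,v:(260+u/3-.33,120+v/3-.33)
for n,u,v,z in [('bushtop',186,362,.038),('mid',183.5,332,.004)]:
    p=px2w(c,f(u,v),z); print(n,p.round(4),totool([*p[:2],.15]).round(1))
print(totool([.429,.1835,.14]),totool([.429,.1835,.2]))
E
```

```text
bushtop [ 0.5625 -0.0721  0.038 ] [  3.4   0.6 -12.9]
mid [ 0.5636 -0.0721  0.004 ] [  2.4   0.1 -12.9]
[  6.65800884 288.90832528  -2.46075552] [  6.76977733 288.99985605 -62.4605816 ]
```

Call:
jog_arm(plan=[0,0,0,7,30,-2,70,0,0,0,7,65,-2,70,0,0,0,7,105,-2,70,0,0,0,7,145,-2,70,0,0,0,7,185,-2,70,0,0,0,7,225,-2,70,0,0,0,7,260,-2,70,0,0,0,7,280,-2,70,0,0,0,7,289,-2,70,0,0,0,7,289,-2,70,0,0,0,7,289,-2,70,0,0,0,7,289,-2,70])

```text
time: 9.02
eef_pos: [0.4299, 0.1822, 0.1398]
eef_rot: [-0.001, -0.232, 0.973, -0.0]
ft_force: [0.2, -1.1, 0.1]
grip_width: 0.736
grasp_force: 0.0
```

```bash
python3 - <<'E'
from h import *
s=sense();c=calibration('wrist');im=camera('wrist')
cv2.imwrite('pics/w5.png',cv2.resize(im[160:340,220:420,::-1],None,fx=3,fy=3,interpolation=cv2.INTER_CUBIC))
print(s['eef_pos'],s['time'])
E
```

```text
[0.42992742 0.18220761 0.13979055] 9.0167
```

View pics/w5.png

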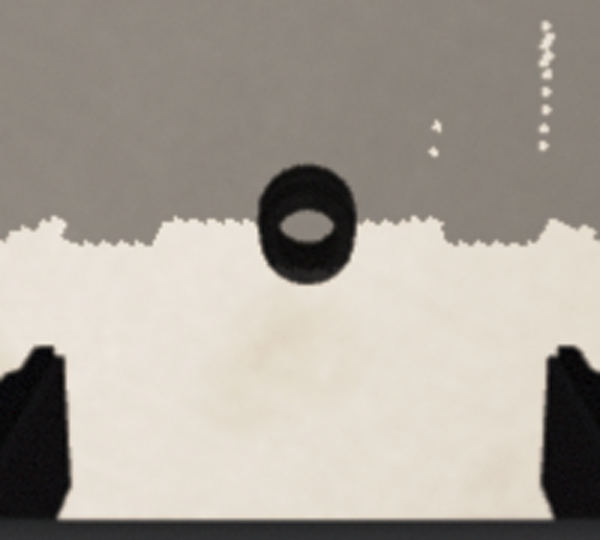

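The nut stands between the fingers, its foot centred at about (307,213) and its narrower top at (307,238) in the crop.

```bash
python3 - <<'E'
from h import *
c=calibration('wrist');f=lambda u,v:(220+u/3-.33,160+v/3-.33)
for n,u,v,z in [('top',307.5,238,.03),('foot',307.5,213,.0)]:
    p=px2w(c,f(u,v),z); print(n,p.round(4),totool([*p[:2],.015]).round(1))
E
```

```text
top [0.4285 0.1821 0.03  ] [  1.4   0.8 125. ]
foot [0.4293 0.1826 0.    ] [  0.4   0.8 125. ]
```

Call:
jog_arm(plan=[0,0,0,1,1,40,70,0,0,0,1,1,80,60,0,0,0,1,1,105,50,0,0,0,1,1,120,45,0,0,0,1,1,127,40,0,0,0,1,1,127,40,0,0,0,1,1,127,30,0,0,0,1,1,127,20,0,0,0,1,1,127,15,0,0,0,1,1,127,15,0,0,0,1,1,127,15,0,0,0,1,1,127,15])

```text
time: 10.07
eef_pos: [0.4298, 0.1839, 0.015]
eef_rot: [0.002, -0.233, 0.972, -0.0]
ft_force: [1.2, -1.2, 5.8]
grip_width: 0.235
grasp_force: 20.0
```

```bash
python3 - <<'E'
from h import *
print(totool([.5085,-.0988,.1]))
E
```

```text
[  57.75611459 -287.76761272  -84.89260301]
```

Call:
jog_arm(plan=[0,0,0,0,0,-15,15,0,0,0,0,0,-50,15,0,0,0,5,-25,-85,15,0,0,0,15,-60,-95,15,0,0,0,25,-100,-95,15,0,0,0,35,-140,-95,15,0,0,0,43,-180,-95,15,0,0,0,50,-220,-95,15,0,0,0,55,-255,-95,15,0,0,0,58,-278,-95,15,0,0,0,58,-289,-95,15,0,0,0,58,-289,-95,15])

```text
time: 11.07
eef_pos: [0.5079, -0.1017, 0.1082]
eef_rot: [-0.0, -0.232, 0.973, 0.0]
ft_force: [0.3, 0.2, -0.1]
grip_width: 0.241
grasp_force: 20.0
```

Call:
jog_arm(plan=[0,0,0,0,0,0,15,0,0,0,0,0,20,15,0,0,0,0,0,50,15,0,0,0,0,0,75,15,0,0,0,0,0,84,15,0,0,0,0,0,87,15,0,0,0,0,0,87,15,0,0,0,0,0,87,15])

```text
time: 11.73
eef_pos: [0.5086, -0.1, 0.0228]
eef_rot: [0.001, -0.233, 0.972, -0.001]
ft_force: [1.1, 0.2, -0.3]
grip_width: 0.238
grasp_force: 20.0
```

Down the last bit, release, and look.

Call:
jog_arm(plan=[0,0,0,0,0,2,15,0,0,0,0,0,3,15,0,0,0,0,0,3,15,0,0,0,0,0,3,26,0,0,0,0,0,3,32,0,0,0,0,0,3,42,0,0,0,0,0,-6,50,0,0,0,0,0,-40,60,0,0,0,0,0,-80,70,0,0,0,0,0,-118,70,0,0,0,0,0,-118,70,0,0,0,0,0,-118,70])

```text
time: 12.73
eef_pos: [0.5098, -0.101, 0.1437]
eef_rot: [0.003, -0.233, 0.972, -0.002]
ft_force: [0.2, -0.7, 0.2]
grip_width: 0.723
grasp_force: 0.0
```

```bash
python3 - <<'E'
from h import *
s=sense();c=calibration('wrist');im=camera('wrist')
cv2.imwrite('pics/w6.png',cv2.resize(im[140:340,220:420,::-1],None,fx=3,fy=3,interpolation=cv2.INTER_CUBIC))
print(s['eef_pos'],s['time'],totool([.4654,-.3653,.14]))
E
```

```text
[ 0.50983113 -0.10099855  0.14367379] 12.7333 [ 158.0956148  -216.67029508    1.07016335]
```

View pics/w6.png

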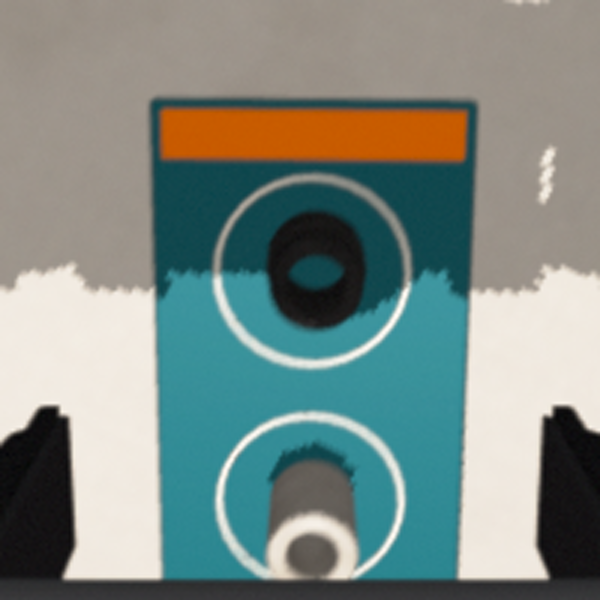

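The nut is upright but about 3 mm toward the stripe and 1 mm right of its ring centre, so I'll shift it by (-2.8,-1).

Call:
jog_arm(plan=[0,0,0,0,0,40,60,0,0,0,0,0,80,50,0,0,0,0,0,105,45,0,0,0,0,0,117,40,0,0,0,0,0,121,30,0,0,0,0,0,121,15,0,0,0,0,0,121,15,0,0,0,0,0,121,15,0,0,0,0,0,121,15,0,0,0,0,0,118,15,0,0,0,-1.4,-0.5,117,15,0,0,0,-2.8,-1,117,15])

```text
time: 13.78
eef_pos: [0.5113, -0.1001, 0.0235]
eef_rot: [0.001, -0.233, 0.972, -0.001]
ft_force: [-0.1, -0.9, -0.6]
grip_width: 0.234
grasp_force: 20.0
```

Call:
jog_arm(plan=[0,0,0,0,0,0,15,0,0,0,0,0,2,15,0,0,0,0,0,4,15,0,0,0,0,0,4,15,0,0,0,0,0,4,26,0,0,0,0,0,4,32,0,0,0,0,0,4,42,0,0,0,0,0,-6,50,0,0,0,0,0,-40,60,0,0,0,0,0,-80,70,0,0,0,0,0,-117,70,0,0,0,0,0,-117,70])

```text
time: 14.78
eef_pos: [0.5155, -0.1014, 0.149]
eef_rot: [0.007, -0.233, 0.972, -0.004]
ft_force: [1.2, -0.7, 0.9]
grip_width: 0.696
grasp_force: 0.0
```

Call:
jog_arm(plan=[0,0,0,0,0,0,70,0,0,0,0,0,0,70])

```text
time: 14.95
eef_pos: [0.5102, -0.0998, 0.1394]
eef_rot: [-0.0, -0.233, 0.972, 0.0]
ft_force: [-0.4, -0.4, -0.3]
grip_width: 0.729
grasp_force: 0.0
```

```bash
python3 - <<'E'
from h import *
s=sense();c=calibration('wrist');im=camera('wrist')
x=cv2.resize(im[140:340,220:420,::-1],None,fx=3,fy=3,interpolation=cv2.INTER_CUBIC)
cv2.imwrite('pics/w7.png',x)
# dark blob bounds + ring bounds
sm=x[:,:,:].max(2); m=(sm<52).astype(np.uint8); n,l,st,ce=cv2.connectedComponentsWithStats(m)
for k in range(1,n):
    if st[k,4]>3000: print('dark',st[k])
w=((x.min(2)>125)).astype(np.uint8); n,l,st,ce=cv2.connectedComponentsWithStats(w)
for k in range(1,n):
    if st[k,4]>500: print('white',st[k])
print(s['eef_pos'],s['time'],totool([.4654,-.3653,.14]))
E
```

```text
dark [ 254  222  102  120 8362]
dark [    0   408   600   184 23213]
white [     0      0    600    580 174434]
white [ 205  178  200  198 4260]
white [ 206  419  194  161 3958]
white [ 258  521   94   59 2897]
[ 0.51019182 -0.09981221  0.13936673] 14.95 [ 159.69291346 -216.85190474   -1.91560864]
```

Call:
jog_arm(plan=[0,0,0,20,-30,-2,70,0,0,0,42,-60,-2,70,0,0,0,65,-92,-2,70,0,0,0,90,-125,-2,70,0,0,0,115,-158,-2,70,0,0,0,138,-188,-2,70,0,0,0,152,-208,-2,70,0,0,0,160,-217,-2,70,0,0,0,160,-217,-2,70,0,0,0,160,-217,-2,70,0,0,0,160,-217,-2,70])

```text
time: 15.92
eef_pos: [0.4661, -0.3641, 0.1404]
eef_rot: [-0.0, -0.233, 0.972, 0.001]
ft_force: [-1.0, 0.1, -0.0]
grip_width: 0.738
grasp_force: 0.0
```

```bash
python3 - <<'E'
from h import *
s=sense();c=calibration('wrist');im=camera('wrist')
a=cv2.resize(im[140:340,220:420,::-1],None,fx=2.,fy=2.,interpolation=cv2.INTER_CUBIC)
b=cv2.resize(cv2.imread('pics/w7.png'),(400,400),interpolation=cv2.INTER_AREA)
cv2.imwrite('pics/w8.png',np.hstack([a,b]))
print(s['eef_pos'],s['joints'],s['time'])
E
```

```text
[ 0.46609679 -0.3640948   0.14037584] [-7.54144806e-01  6.25560947e-02  1.85844320e+00  5.51324037e-04
  1.22277681e+00 -2.79639850e+00] 15.9167
```

View pics/w8.png

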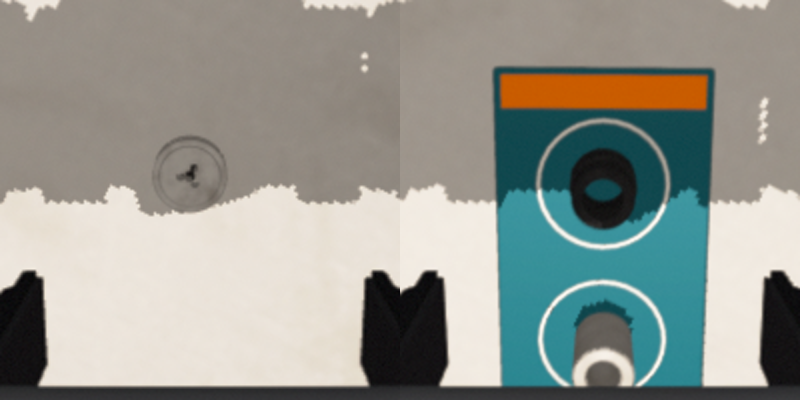

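The left half shows the silver disc's top centre at about (190,176) in the 2x crop. The right half shows the nut centred in the stripe ring, foot (603,182) against ring (603,183).

```bash
python3 - <<'E'
from h import *
c=calibration('wrist')
p=px2w(c,(314.75,227.7),.01);print(p,totool([*p[:2],.005]))
E
```

```text
[ 0.4641479 -0.370029   0.01     ] [  4.67309232  -4.5599686  135.72008114]
```

Call:
jog_arm(plan=[0,0,0,4.5,-4.5,40,70,0,0,0,4.5,-4.5,80,60,0,0,0,4.5,-4.5,105,50,0,0,0,4.5,-4.5,120,45,0,0,0,4.5,-4.5,128,45,0,0,0,4.5,-4.5,130,45,0,0,0,4.5,-4.5,130,45])

```text
time: 16.55
eef_pos: [0.4647, -0.3712, 0.0117]
eef_rot: [0.0, -0.234, 0.972, -0.0]
ft_force: [0.4, -0.2, 1.1]
grip_width: 0.477
grasp_force: 0.0
```

Call:
jog_arm(plan=[0,0,0,0,0,1.5,40,0,0,0,0,0,1.5,30,0,0,0,0,0,1.5,20,0,0,0,0,0,1.5,20,0,0,0,0,0,1.5,20,0,0,0,0,0,1.5,20])

```text
time: 17.05
eef_pos: [0.4648, -0.3724, 0.0111]
eef_rot: [0.001, -0.233, 0.973, -0.001]
ft_force: [-0.2, 0.2, 5.9]
grip_width: 0.274
grasp_force: 20.0
```

```bash
python3 - <<'E'
from h import *
print(sense()['eef_pos'],totool([.6188,-.0435,.1]),totool([.6188,-.0435,.1])[:2])
E
```

```text
[ 0.46481002 -0.37239435  0.01111054] [-286.32687444  223.3378585   -89.01047507] [-286.32687444  223.3378585 ]
```

Call:
jog_arm(plan=[0,0,0,0,0,-15,20,0,0,0,0,0,-45,20,0,0,0,-15,12,-75,20,0,0,0,-40,32,-90,20,0,0,0,-70,55,-90,20,0,0,0,-102,79,-90,20,0,0,0,-134,104,-90,20,0,0,0,-166,128,-90,20,0,0,0,-198,153,-90,20,0,0,0,-230,177,-90,20,0,0,0,-260,200,-90,20,0,0,0,-280,216,-90,20])

```text
time: 18.05
eef_pos: [0.6168, -0.0495, 0.0998]
eef_rot: [0.0, -0.234, 0.972, 0.0]
ft_force: [0.3, -0.4, -0.4]
grip_width: 0.272
grasp_force: 20.0
```

Call:
jog_arm(plan=[0,0,0,-5,4,0,20,0,0,0,-8,6,10,20,0,0,0,-8,6,40,20,0,0,0,-8,6,65,20,0,0,0,-8,6,76,20,0,0,0,-8,6,80,20,0,0,0,-8,6,82,20,0,0,0,-8,6,82,20,0,0,0,-8,6,82,20])

```text
time: 18.8
eef_pos: [0.6215, -0.0442, 0.0195]
eef_rot: [0.001, -0.233, 0.973, -0.001]
ft_force: [-0.5, -0.6, 0.6]
grip_width: 0.27
grasp_force: 20.0
```

Call:
jog_arm(plan=[0,0,0,0,0,2,20,0,0,0,0,0,4,20,0,0,0,0,0,4,20,0,0,0,0,0,4,20,0,0,0,0,0,4,30,0,0,0,0,0,4,36,0,0,0,0,0,4,45,0,0,0,0,0,-6,52,0,0,0,0,0,-40,60,0,0,0,0,0,-80,70,0,0,0,0,0,-118,70,0,0,0,0,0,-118,70])

```text
time: 19.8
eef_pos: [0.6256, -0.0442, 0.1466]
eef_rot: [0.007, -0.233, 0.972, -0.003]
ft_force: [1.5, -0.0, 1.0]
grip_width: 0.716
grasp_force: 0.0
```

Call:
jog_arm(plan=[0,0,0,0,0,0,70,0,0,0,0,0,0,70])

```text
time: 19.97
eef_pos: [0.6201, -0.0434, 0.1362]
eef_rot: [0.0, -0.233, 0.972, -0.0]
ft_force: [0.4, -0.7, -1.3]
grip_width: 0.738
grasp_force: 0.0
```

```bash
python3 - <<'E'
from h import *
s=sense();c=calibration('wrist');im=camera('wrist')
cv2.imwrite('pics/w9.png',cv2.resize(im[60:310,230:410,::-1],None,fx=2.4,fy=2.4,interpolation=cv2.INTER_CUBIC))
print(s['eef_pos'],s['time'])
E
```

```text
[ 0.62013325 -0.04343601  0.13619109] 19.9667
```

View pics/w9.png

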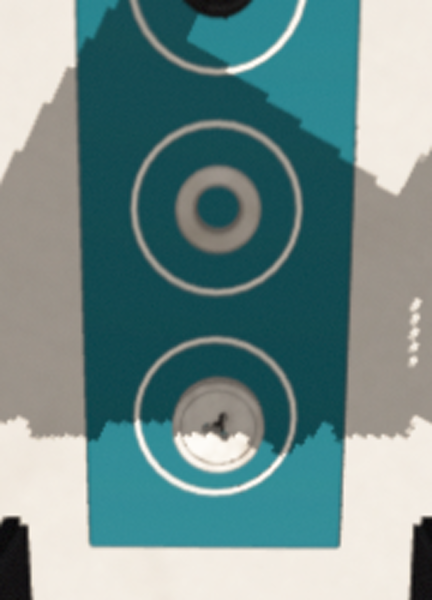

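The bush is at (218,209) in its ring at (216.5,208). The disc is about 1.4 mm and 0.9 mm off its ring centre, so I'll nudge it by a quick regrip.

Call:
jog_arm(plan=[0,0,0,0,0,40,60,0,0,0,0,0,80,50,0,0,0,0,0,105,45,0,0,0,0,0,118,40,0,0,0,0,0,122,36,0,0,0,0,0,122,20,0,0,0,0,0,122,20,0,0,0,0,0,122,20,0,0,0,0,0,122,20,0,0,0,0,0,120,20,0,0,0,0.7,-0.5,119,20,0,0,0,1.4,-0.9,119,20])

```text
time: 21.02
eef_pos: [0.6198, -0.045, 0.0174]
eef_rot: [0.0, -0.233, 0.972, -0.0]
ft_force: [0.4, -0.3, 0.6]
grip_width: 0.27
grasp_force: 20.0
```

Call:
jog_arm(plan=[0,0,0,0,0,0,20,0,0,0,0,0,2,20,0,0,0,0,0,3,20,0,0,0,0,0,3,20,0,0,0,0,0,3,29,0,0,0,0,0,3,36,0,0,0,0,0,3,45,0,0,0,0,0,-6,52,0,0,0,0,0,-40,60,0,0,0,0,0,-80,70,0,0,0,0,0,-119,70,0,0,0,0,0,-119,70])

```text
time: 22.02
eef_pos: [0.6252, -0.0458, 0.1473]
eef_rot: [0.008, -0.233, 0.972, -0.003]
ft_force: [1.7, -0.3, 1.5]
grip_width: 0.714
grasp_force: 0.0
```

Call:
jog_arm(plan=[0,0,0,0,0,0,70,0,0,0,0,0,0,70])

```text
time: 22.18
eef_pos: [0.6195, -0.0449, 0.1365]
eef_rot: [0.0, -0.233, 0.972, -0.0]
ft_force: [-0.4, 1.0, -0.1]
grip_width: 0.733
grasp_force: 0.0
```

```bash
python3 - <<'E'
from h import *
s=sense();im=camera('wrist');save('w10full',im)
print(s['eef_pos'],s['joints'][5],s['time'],totool([.5855,-.314,.14]))
E
```

```text
[ 0.61954896 -0.0449305   0.13653996] -2.1998335938709923 22.1833 [ 151.59592245 -224.92600638   -5.02483151]
```

Call:
jog_arm(plan=[0,0,0,18,-27,-4,70,0,0,0,38,-56,-4,70,0,0,0,60,-89,-4,70,0,0,0,82,-121,-4,70,0,0,0,104,-154,-4,70,0,0,0,126,-186,-4,70,0,0,0,143,-212,-4,70,0,0,0,152,-225,-4,70,0,0,0,152,-225,-4,70,0,0,0,152,-225,-4,70,0,0,0,152,-225,-4,70])

```text
time: 23.15
eef_pos: [0.5857, -0.3129, 0.1387]
eef_rot: [-0.001, -0.233, 0.972, 0.001]
ft_force: [-0.1, 0.5, -0.0]
grip_width: 0.737
grasp_force: 0.0
```

```bash
python3 - <<'E'
from h import *
s=sense();im=camera('wrist')
a=cv2.resize(im[140:340,220:420,::-1],None,fx=2.,fy=2.,interpolation=cv2.INTER_CUBIC)
b=cv2.resize(cv2.imread('pics/w10full.png')[140:340,220:420],(400,400),interpolation=cv2.INTER_CUBIC)
cv2.imwrite('pics/w11.png',np.hstack([a,b]))
print(s['eef_pos'],s['joints'][5],s['time'])
E
```

```text
[ 0.58569359 -0.31285411  0.13866914] -2.6136285978568514 23.15
```

View pics/w11.png

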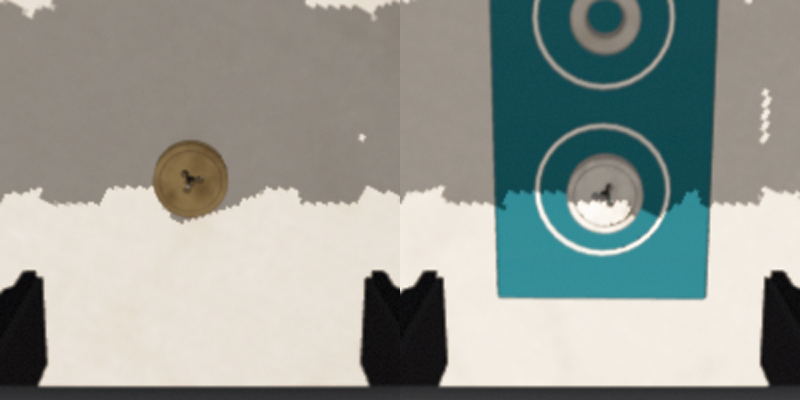

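Brass top centre is at about (190.5,180) in the left crop. On the right, the silver disc (604,191) sits centred in its ring (603,189).

```bash
python3 - <<'E'
from h import *
c=calibration('wrist')
p=px2w(c,(315,229.8),.01);print(p,totool([*p[:2],.005]))
E
```

```text
[ 0.58465938 -0.31789308  0.01      ] [  3.50049892  -4.33259055 134.05772402]
```

Call:
jog_arm(plan=[0,0,0,3.4,-4.4,40,70,0,0,0,3.4,-4.4,80,60,0,0,0,3.4,-4.4,105,50,0,0,0,3.4,-4.4,120,45,0,0,0,3.4,-4.4,127,45,0,0,0,3.4,-4.4,129.5,45,0,0,0,3.4,-4.4,129.5,40,0,0,0,3.4,-4.4,129.5,30,0,0,0,3.4,-4.4,129.5,20,0,0,0,3.4,-4.4,129.5,20,0,0,0,3.4,-4.4,129.5,20,0,0,0,3.4,-4.4,129.5,20])

```text
time: 24.2
eef_pos: [0.5861, -0.3205, 0.0125]
eef_rot: [0.001, -0.233, 0.973, -0.001]
ft_force: [-0.1, 1.3, 6.7]
grip_width: 0.271
grasp_force: 20.1
```

Call:
jog_arm(plan=[0,0,0,0,0,-15,20,0,0,0,0,0,-45,20,0,0,0,0,0,-80,20,0,0,0,0,0,-110,20,0,0,0,0,0,-120,20,0,0,0,0,0,-120,20,0,0,0,0,0,-120,20])

```text
time: 24.78
eef_pos: [0.5848, -0.3199, 0.1306]
eef_rot: [0.0, -0.233, 0.973, -0.0]
ft_force: [-0.0, 0.1, -1.1]
grip_width: 0.27
grasp_force: 20.0
```

```bash
python3 - <<'E'
from h import *
print(sense()['eef_pos'],totool([.5642,-.0727,.13]))
E
```

```text
[ 0.5847819  -0.3198821   0.13056325] [-93.62112902 229.69062426   0.47105912]
```

Call:
jog_arm(plan=[0,0,0,-9,22,0,20,0,0,0,-21,51,0,20,0,0,0,-34,83,0,20,0,0,0,-47,115,0,20,0,0,0,-60,147,0,20,0,0,0,-73,179,0,20,0,0,0,-84,206,0,20,0,0,0,-91,223,0,20,0,0,0,-93.5,229.5,0,20,0,0,0,-93.5,229.5,0,20,0,0,0,-93.5,229.5,0,20,0,0,0,-93.5,229.5,0,20])

```text
time: 25.78
eef_pos: [0.564, -0.0739, 0.1295]
eef_rot: [-0.001, -0.232, 0.973, 0.0]
ft_force: [0.2, -0.1, 0.7]
grip_width: 0.27
grasp_force: 20.0
```

Call:
jog_arm(plan=[0,0,0,0,0,20,20,0,0,0,0,0,40,20,0,0,0,0,0,55,20,0,0,0,0,0,64,20,0,0,0,0,0,69,20,0,0,0,0,0,71,20,0,0,0,0,0,71,20,0,0,0,0,0,71,20])

```text
time: 26.45
eef_pos: [0.565, -0.0733, 0.0604]
eef_rot: [0.001, -0.233, 0.973, -0.0]
ft_force: [-0.1, 0.1, 0.3]
grip_width: 0.272
grasp_force: 20.0
```

```bash
python3 - <<'E'
from h import *
s=sense();print(s['eef_pos'],totool([.5642,-.0727,.0505])); save('w12',camera('wrist'))
c=calibration('wrist');im=camera('wrist').astype(int)
m=((im[:,:,0]-im[:,:,2]>35)).astype(np.uint8);n,l,st,ce=cv2.connectedComponentsWithStats(m)
print([ (st[k],ce[k].round(1)) for k in range(1,n) if st[k,4]>200])
E
```

```text
[ 0.56504518 -0.07331641  0.06035451] [0.48603266 0.94233123 9.85298954]
[(array([ 249,   69,  150,   27, 3898], dtype=int32), array([323.6,  81.8])), (array([ 292,  267,   60,   64, 3154], dtype=int32), array([321.5, 298.8])), (array([247, 316,  16,  74, 677], dtype=int32), array([253.2, 353.2])), (array([381, 316,  16,  74, 675], dtype=int32), array([389.8, 353. ])), (array([ 100,  403,  417,   10, 1946], dtype=int32), array([366.2, 408.7]))]
```

Call:
jog_arm(plan=[0,0,0,0.3,0.7,4,20,0,0,0,0.3,0.7,7,20,0,0,0,0.3,0.7,8.5,20,0,0,0,0.3,0.7,8.5,20,0,0,0,0.3,0.7,8.5,20])

```text
time: 26.97
eef_pos: [0.5636, -0.0723, 0.0507]
eef_rot: [-0.0, -0.233, 0.972, 0.0]
ft_force: [-0.5, 0.1, -0.7]
grip_width: 0.271
grasp_force: 20.0
```

```bash
python3 - <<'E'
from h import *
im=camera('wrist')
cv2.imwrite('pics/w13.png',cv2.resize(im[40:390,230:410,::-1],None,fx=1.7,fy=1.7,interpolation=cv2.INTER_CUBIC))
t=camera('side'); c=calibration('side')
u,v=w2px(c,[[.5642,-.0727,.04]])[0].astype(int); print(u,v)
b=cv2.resize(t[v-35:v+35,u-40:u+40,::-1],None,fx=6,fy=6,interpolation=cv2.INTER_CUBIC)
a=cv2.imread('pics/w13.png'); h=max(a.shape[0],b.shape[0]);f=lambda z:cv2.copyMakeBorder(z,0,h-z.shape[0],0,0,cv2.BORDER_CONSTANT)
z=np.hstack([f(a),f(b)]);cv2.imwrite('pics/w13.png',z);print(z.shape,sense()['eef_pos'])
E
```

```text
335 248
(595, 786, 3) [ 0.56374671 -0.0724049   0.05092637]
```

Call:
jog_arm(plan=[0,0,0,0,0,1,20,0,0,0,0,0,1,20,0,0,0,0,0,1,20])

```text
time: 27.32
eef_pos: [0.564, -0.0725, 0.0502]
eef_rot: [0.0, -0.233, 0.972, -0.0]
ft_force: [-0.4, 0.0, 1.0]
grip_width: 0.265
grasp_force: 20.0
```

Call:
jog_arm(plan=[0,0,0,0,0,0.8,20,0,0,0,0,0,0.8,20,0,0,0,0,0,0.8,20])

```text
time: 27.57
eef_pos: [0.5643, -0.0725, 0.05]
eef_rot: [0.001, -0.233, 0.972, -0.0]
ft_force: [-0.4, 0.4, 5.2]
grip_width: 0.271
grasp_force: 20.1
```

Call:
jog_arm(plan=[0,0,0,0,0,-0.5,27,0,0,0,0,0,-0.5,29,0,0,0,0,0,-0.5,33,0,0,0,0,0,-0.5,40,0,0,0,0,0,-0.5,48,0,0,0,0,0,-5,52,0,0,0,0,0,-25,60,0,0,0,0,0,-60,70,0,0,0,-20,0,-85,70,0,0,0,-45,0,-87,70,0,0,0,-62,0,-87,70,0,0,0,-62,0,-87,70])

```text
time: 28.57
eef_pos: [0.6217, -0.0433, 0.1378]
eef_rot: [0.002, -0.234, 0.972, -0.0]
ft_force: [-1.9, -0.0, 0.4]
grip_width: 0.733
grasp_force: 0.0
```

Call:
jog_arm(plan=[0,0,0,0,0,0,70,0,0,0,0,0,0,70,0,0,0,0,0,0,70])

```text
time: 28.82
eef_pos: [0.6178, -0.0446, 0.1353]
eef_rot: [-0.001, -0.233, 0.973, 0.0]
ft_force: [-0.7, 0.2, 0.5]
grip_width: 0.737
grasp_force: 0.0
```

```bash
python3 - <<'E'
from h import *
im=camera('wrist')
a=cv2.resize(im[40:310,230:410,::-1],None,fx=2.2,fy=2.2,interpolation=cv2.INTER_CUBIC)
t=camera('side'); c=calibration('side')
u,v=w2px(c,[[.5642,-.0727,.04]])[0].astype(int)
b=cv2.resize(t[v-40:v+40,u-33:u+33,::-1],None,fx=6,fy=6,interpolation=cv2.INTER_CUBIC)
h=max(a.shape[0],b.shape[0]);f=lambda z:cv2.copyMakeBorder(z,0,h-z.shape[0],0,0,cv2.BORDER_CONSTANT)
z=np.hstack([f(a),f(b)]);cv2.imwrite('pics/w14.png',z);print(z.shape)
c=calibration('wrist');print(sense()['eef_pos'])
E
```

```text
(594, 792, 3)
[ 0.61808474 -0.04468791  0.1356256 ]
```

View pics/w14.png

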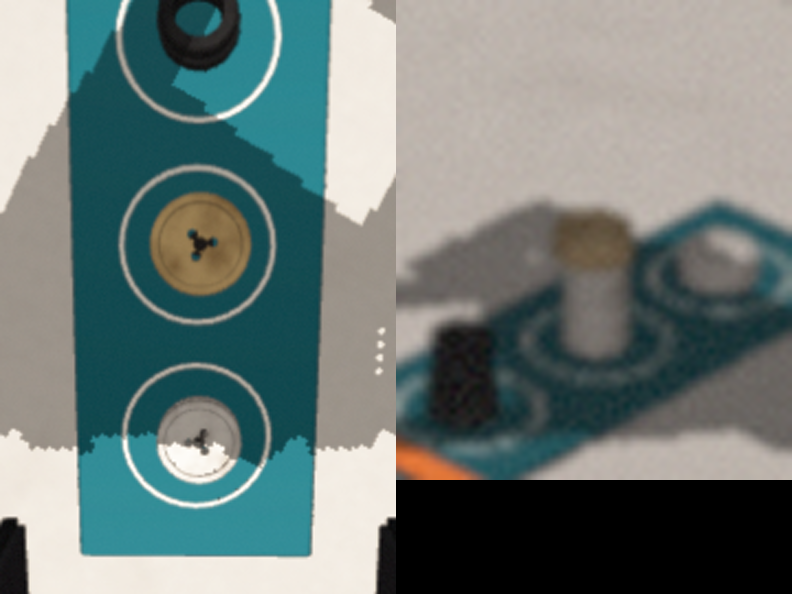

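In the wrist view the brass disc (201,244) lies flat on the bush, within about 1 mm of its ring centre at (197,244). The silver disc (199,439) sits in its ring and the nut stands by the stripe. The side view confirms every part is upright and the gripper is clear, so I'm handing in.

```bash
python3 -c "
from station import sign_off
print(sign_off())"
```

```text
the job is handed in; nothing more can be done
None
```

I handed the job in at about 29 s: bush, nut and silver disc stand upright in their rings, and the brass disc lies flat on the bush, each within about 1 mm of centre; the dish and screwdriver were never approached.

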